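Slide a loaded drip sheet onto the middle runners of the cooling rack

TASK

Pick up the steel drip sheet with its ferrules by the upright pull block and slide it into the cooling rack on the middle of the three pairs of runners, gently, up to the back stops. Then let its front edge down behind the little keeper lips at the mouth of the runners so that the sheet lies flat on them, and let go; leave the jar, the timer and the solder reel where they are.

Things in the scene. Friction and masses are not known exactly. Their poses are not given: they have to be found in the camera images.
- sheet: flat steel sheet, 0.19 to 0.31 kg, eight grey ferrules fixed on it (rise to 12 mm). Square part 130 x 130 mm, 4 mm thick, then towards -x a neck 60 mm long, 56 mm wide, 4 mm thick, with an upright pull block at its end. Origin: underside, centre of the square part; x points to the back edge (x = +65 mm) that enters the rack first, front shoulders at x = -65 mm, z up. Starts flat on the bench.
- sheet_grip (a point): point to pinch on the sheet's pull block: at x = -120 mm, z = 30 mm in the sheet's frame, in the middle of the block. The block is 10 mm thick along the sheet's x, 50 mm wide along y, and its top is 44 mm above the sheet's underside (40 mm above the neck).
- sheet_back (a point): middle of the sheet's back edge, at the underside (x = +65 mm in the sheet's frame)
- sheet_front (a point): underside of the sheet in the line of its front shoulders (x = -65 mm in the sheet's frame)
- rack: cooling rack fixed to the bench: dark steel frame 136 mm long, 166 mm wide, 153 mm high, with three pairs of rigid aluminium channel runners. Origin: centre, underside of the bottom bars, 0 to 25 mm above the bench (height differs each time). Sheets slide in along +x, the mouth is at -x. Ledge tops at z = 30, 75 (middle) and 120 mm. Over 20 N between sheet and rack counts as forcing.
- rail_mid (a point): rack's centre line at the height of the middle ledges (z = 75 mm), x = -66.5 mm, near the mouth. Ledges 18 mm wide, side walls 136 mm apart (sheet has 3 mm play each side), flared over the first 20 mm at the mouth. A top flange covers each channel, its underside 14 mm above the ledge, flared up at the mouth. The sheet goes in above the lip (see lip_mid) and below this flange.
- lip_mid (a point): same centre line, at the top of the middle keeper lips, 5 mm above the ledges, x = -69 mm (true only for runners set mid-way). On each ledge at the mouth stands a lip 5 mm high and 5 mm long with a ramp before it. Lip to back stop is 133 mm, 3 mm more than the square part: with the sheet against the stops its shoulders are inside the lips and can be let down onto the ledges.
- stop_mid (a point): same centre line, ledge height, x = +66.5 mm: middle of the range of the back stops. All runners with lips and stops are screwed fast in slots, up to 15 mm forward or back. That setting is NOT in the measured poses and differs each time: stop faces lie at x = 51 to 82 mm, inner lip faces at x = -82 to -51 mm, mouths from x = -108 mm. Find the stops by feel.
- cot_jar: bystander: jar with an orange screw lid, standing at the front left of the bench, 62 mm diameter, 66 mm high, origin at the centre of its underside
- timer: bystander: small timer, 62 x 68 x 21 mm, lying on the bench right of the rack, origin at the centre of its underside
- solder_spool: bystander: reel of solder wire with black flanges standing behind the rack,, 65 mm diameter, 46 mm high, origin at the centre of its underside

How it is judged:
By the outcome, as a careful person would: the job done as asked, in the order asked, and still so for the second after the job is handed in, with the robot touching nothing.
It also fails if it takes over 53 s, if anything falls off the work surface, if the arm or the gripper's body presses on something with over 40 N, if the wrist force passes 120 N, or if a joint passes its speed limit or range.

ROBOT

A 6-joint arm with a two-finger parallel gripper is mounted at the origin on a cart in front of the work surface, level with it; the furniture and walls round the work are solid. World frame = base frame: x ahead of the robot, y to its left, z up, the work surface at z = 0. Lengths are in m, angles in rad, forces in N, time in s.
With the tool pointing down it reaches from about 0.3 to 0.825 m from the base axis. Payload 5.4 kg.
Tool frame: the origin (TCP) lies at the very end of the fingers, on their centre line; the grasp point (between the pads) lies pinch_z behind it (pinch_z is the distance from the TCP to the grasp point, in m); x points along the fingers, z is the direction in which the jaws open and shut, and the axes are right-handed (so a half turn about x gives the same grasp; the last joint's range is limited). The gripper opens to 92 mm and grips with 3 to 60 N. Pads are 20 mm wide; open, the fingers measure 128 mm over their backs; the gripper's body (75 mm by 189 mm) begins 69 mm behind the grasp point.
Start: joints at [-1.438, 0.158, 1.597, -0, 1.386, -0.21], TCP at [0.193, -0.542, 0.215] pointing down, gripper open.
Joint ranges: [-2.91, 2.91], [-0.94, 2.29], [0.18, 2.7], [-1.29, 4.43], [0.17, 2.64], [-3, 3]. Speed limits (rad/s): [2.57, 2.57, 3.14, 3.14, 3.14, 3.14].

INTERFACE

Orientations are given as a unit quaternion [w, x, y, z].
In Python, from bench import * gives the robot as it stands. The module is installed in compiled form; this text tells all that it offers.
- The arm moves only by the shell command python3 -m pendant 'ROWS'. ROWS is JSON, a list of rows, each a list of 7 numbers: the shift along the world's x, y, z in cm, then the turn, a rotation vector about the world's x, y, z in rad, then the closure in counts, from 0 (fully open) to 255 (shut). A call has exactly 8 rows; each row shifts and turns the commanded pose from where the row before left it; what a row does not reach is not made up. A row lasts 1/10 s, in which the tool goes at most 50 mm and 8.59 degrees, less where a joint would pass 70% of its speed; a pose out of reach is approached as far as the arm can. A call with a gripper value outside its range is refused whole. The fingers move at their own pace and stop on an object; the grip force is fixed at half the most. Time passes only in rows, so rows that do not move let the fingers close, or fill a call up. It gives the time, the measured TCP pose, the force and the opening at its end, in the units of the state.
- sense(): the state, without advancing time (a new reading comes with each control period).
- get_image(name): name is "side" or "top"; returns a dict with "color" (400x640x3 uint8, red, green, blue), "range_z" (400x640 float32, m along the optical axis (not along the pixel's ray), 0 where there is no reading), "intrinsics" (3x3 intrinsics, pixels), "extrinsics" (4x4, takes a point from camera to world coordinates). Camera axes: x right, y down, z forward; pixel columns grow to the right and rows downward; lengths in m; the calibration is good to about 2 mm. A picture is of the moment at which its call begins.
- close_job(): hands the job in, once; it reports no verdict.
Trained networks look in the newest picture that a camera, given by its name, has taken for a name from the list of things; names that differ only in an ending like _2 or _b are one class to them, and where a whole thing is asked for, a point or a joint stands for the part that bears it (a point fixed in the world has none). Each returns a list of dicts, best first, with "conf" (0 to 1); they miss things now and then, are a little off and sometimes report something else, mostly with a low value. They report only what shows in the picture. A call takes as long as a camera call.
- find_in(camera, thing): "box" ([left, top, width, height] in pixels, round what is visible of it).
The state is a dict: "clock": time; "q": joint angles; "joint_velocities": joint speeds; "joint_torque": joint torques, N m; "eef_pos": TCP position; "orientation": TCP orientation; "force": force on the tool from outside, world axes, zero at the start; "torque": the same for the moment, N m; "gripper_width": finger opening in m.
Only numpy, scipy, OpenCV 4.12 (cv2) and the standard library are available. Lean on these libraries where they do the work, as an engineer would, in place of code of your own. Each camera call takes 0.05 s, during which the arm holds its last target.

## Working session

There is one attempt and no reset: what is moved stays moved. The work goes in short steps, Python scripts to look and compute and a shell command to move; the robot and the scene stay as the last step left them, time stands still between calls to the robot, and variables do not carry over. Pictures are saved under pics/ and viewed, and the job is handed in when it is done.

```bash
mkdir -p pics; cat > h.py <<'E'
from bench import *
import numpy as np, cv2
def snap(n,f):
    im=get_image(n); cv2.imwrite('pics/'+f,im['color'][:,:,::-1]); 
    np.savez('pics/'+f[:-4]+'.npz',**im); return im
def cloud(im):
    z=im['range_z'];K=im['intrinsics'];v,u=np.indices(z.shape)
    P=np.stack([(u-K[0,2])*z/K[0,0],(v-K[1,2])*z/K[1,1],z],-1)
    W=P@im['extrinsics'][:3,:3].T+im['extrinsics'][:3,3]; W[z<=0]=np.nan
    return W
E
python3 - <<'E'
from h import *
np.set_printoptions(precision=3,suppress=True)
s=sense(); print(s)
for c in ['side','top']:
    im=snap(c,c+'0.png'); print(im['extrinsics'],im['intrinsics'])
    for t in ['sheet','rack','sheet_grip','cot_jar','timer','solder_spool']:
        print(c,t,find_in(c,t)[:2])
print(sense()['clock'])
E
```

```text
{'clock': 0.0, 'q': array([-1.438,  0.159,  1.598,  0.   ,  1.386, -0.21 ]), 'joint_velocities': array([-0.   ,  0.   , -0.   ,  0.001, -0.001,  0.001]), 'joint_torque': array([  0.   , -38.557, -32.211,   0.07 ,   0.038,  -0.   ]), 'eef_pos': array([ 0.193, -0.541,  0.214]), 'orientation': array([ 0.577,  0.408,  0.578, -0.407]), 'force': array([-0.539, -0.144,  0.099]), 'torque': array([-0.026, -0.034, -0.037]), 'gripper_width': 0.09159951562583768}
[[ 0.851 -0.306  0.426 -0.275]
 [-0.525 -0.469  0.71  -1.236]
 [-0.017 -0.828 -0.56   1.127]
 [ 0.     0.     0.     1.   ]] [[513.646   0.    317.304]
 [  0.    513.646 202.229]
 [  0.      0.      1.   ]]
side sheet [{'box': [260.4, 196.8, 42.5, 25.0], 'conf': 0.56}]
side rack [{'box': [352.0, 225.6, 36.9, 57.9], 'conf': 0.8}]
side sheet_grip [{'box': [262.9, 192.9, 37.4, 26.4], 'conf': 0.77}]
side cot_jar []
side timer [{'box': [363.2, 312.3, 28.8, 24.9], 'conf': 0.8}, {'box': [259.9, 196.4, 40.6, 24.5], 'conf': 0.64}]
side solder_spool [{'box': [352.6, 221.2, 39.4, 61.6], 'conf': 0.63}]
[[-0.013 -0.988  0.154  0.3  ]
 [-1.     0.015  0.011  0.05 ]
 [-0.013 -0.154 -0.988  1.482]
 [ 0.     0.     0.     1.   ]] [[382.051   0.    318.384]
 [  0.    382.051 197.481]
 [  0.      0.      1.   ]]
top sheet [{'box': [240.8, 202.3, 53.5, 33.4], 'conf': 0.92}]
top rack [{'box': [362.1, 177.2, 62.6, 56.0], 'conf': 0.67}]
top sheet_grip [{'box': [241.3, 202.7, 51.2, 32.4], 'conf': 0.68}]
top cot_jar [{'box': [183.8, 213.5, 21.5, 17.7], 'conf': 0.8}]
top timer [{'box': [441.2, 222.9, 20.1, 17.4], 'conf': 0.86}, {'box': [241.9, 202.9, 50.5, 33.0], 'conf': 0.31}]
top solder_spool [{'box': [364.9, 155.8, 22.7, 17.8], 'conf': 0.55}]
0.7
```

```bash
python3 - <<'E'
import cv2,numpy as np
a=cv2.imread('pics/side0.png')[130:380,220:480]; cv2.imwrite('pics/s0c.png',cv2.resize(a,None,fx=3,fy=3,interpolation=cv2.INTER_CUBIC)[:600*2])
cv2.imwrite('pics/s0c.png',cv2.resize(a,(624,600),interpolation=cv2.INTER_CUBIC))
a=cv2.imread('pics/top0.png')[130:290,170:480]; cv2.imwrite('pics/t0c.png',cv2.resize(a,(800,413),interpolation=cv2.INTER_CUBIC))
E
```

```text
(no output)
```

View pics/side0.png

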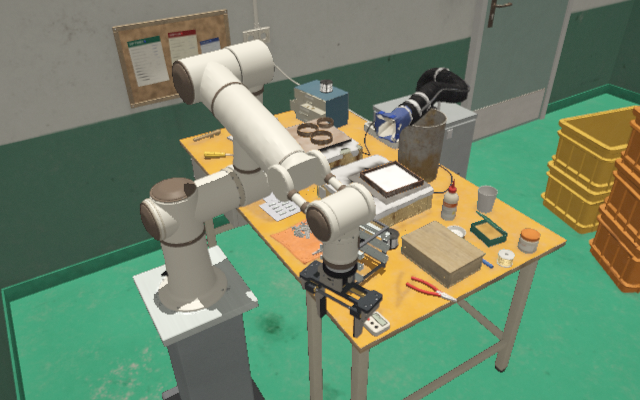

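View pics/top0.png

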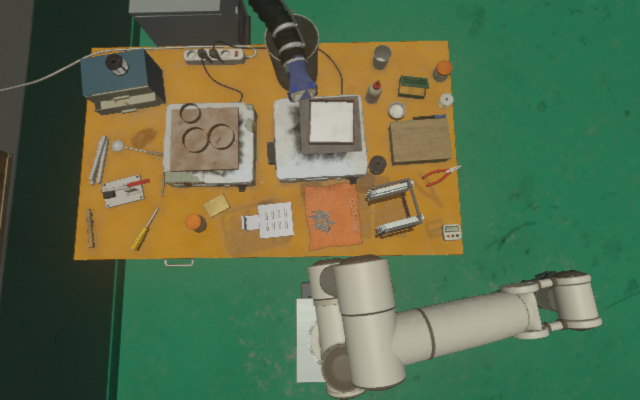

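```bash
ls pics
```

```text
s0c.png
side0.npz
side0.png
t0c.png
top0.npz
top0.png
```

View pics/t0c.png

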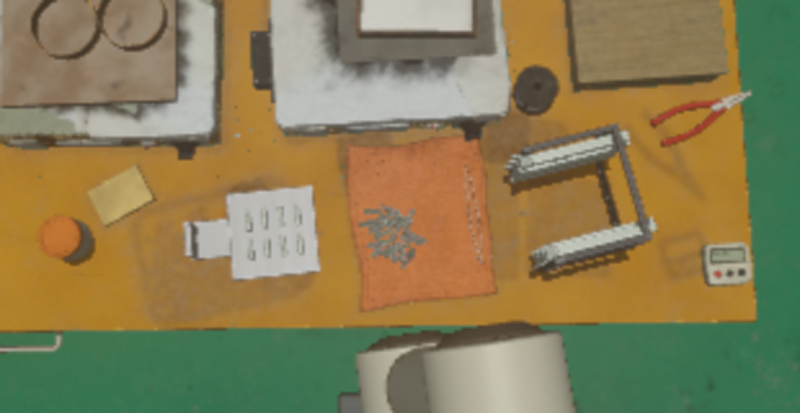

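View pics/s0c.png

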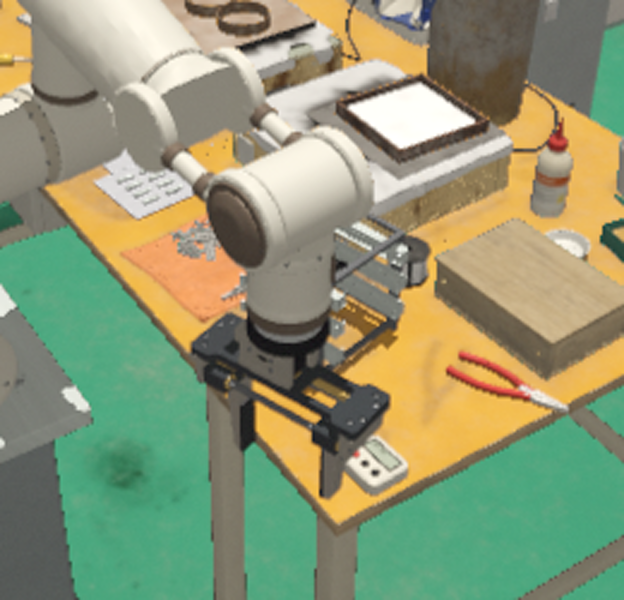

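The top image shows the sheet at about (240–293, 202–236), with its block at the left end. The rack is at (362–424, 177–233), its mouth facing left (+y). The jar, timer and reel are clear of both. In the side view the arm hides most of the rack.

```bash
python3 - <<'E'
from h import *
np.set_printoptions(precision=4,suppress=True)
im=dict(np.load('pics/top0.npz')); W=cloud(im); C=im['color'].astype(int)
def show(name,r):
    print(name,np.nanmean(r,0))
# sheet: 
sub=(slice(195,245),slice(235,300))
hsv=cv2.cvtColor(im['color'],cv2.COLOR_RGB2HSV)
m=(hsv[...,1]<60); mm=np.zeros_like(m); mm[sub]=m[sub]
pts=W[mm]; print(len(pts), np.nanpercentile(pts[:,2],[5,25,50,75,95,99]))
n,l,st,ce=cv2.connectedComponentsWithStats(mm.astype(np.uint8)); print(st)
k=1+np.argmax(st[1:,4]); big=l==k
P=W[big]
print('rect', [np.array(x) for x in cv2.minAreaRect(P[:,:2].astype(np.float32)*1000)])
ker=np.ones((17,17),np.uint8)
sq=cv2.morphologyEx(big.astype(np.uint8),cv2.MORPH_OPEN,ker)>0
Q=W[sq]; print('sq', cv2.minAreaRect(Q[:,:2].astype(np.float32)*1000),Q.mean(0))
hb=big&(W[...,2]>0.022); print('block',hb.sum(),W[hb].mean(0) if hb.any() else 0, W[hb])
# rack
R=W[165:245,350:435].reshape(-1,3)
print(np.histogram(R[:,2],bins=np.arange(0,0.22,0.01)))
T=R[R[:,2]>0.1]; print(len(T),T.min(0),T.max(0),cv2.minAreaRect(T[:,:2].astype(np.float32)*1000))
np.set_printoptions(linewidth=400)
print((W[172:240,358:430,2][::1,::1]*100).round().astype(int).tolist().__str__().replace('], [','\n'))
E
```

```text
1356 [-0.0004  0.0028  0.0052  0.0079  0.0141  0.0448]
[[     0      0    640    400 254644]
 [   241    202     53     37   1356]]
rect [array([422.0043, 255.3625]), array([124.6678, 197.5216]), array(21.4352)]
sq ((446.1099853515625, 239.03182983398438), (131.32168579101562, 125.84105682373047), 89.61031341552734) [nan nan nan]
block 42 [0.4347 0.3527 0.0412] [[0.4589 0.3612 0.0404]
 [0.4584 0.3567 0.044 ]
 [0.4585 0.3531 0.0427]
 [0.4546 0.3602 0.0448]
 [0.4548 0.3569 0.0425]
 [0.4549 0.3534 0.0411]
 [0.4564 0.3526 0.0268]
 [0.4507 0.3526 0.0445]
 [0.4517 0.351  0.0342]
 [0.4464 0.3553 0.0495]
 [0.4475 0.3539 0.0383]
 [0.4486 0.3523 0.0274]
 [0.4432 0.3565 0.0437]
 [0.4427 0.3515 0.0491]
 [0.4441 0.3508 0.0342]
 [0.4397 0.357  0.0408]
 [0.4392 0.3522 0.0457]
 [0.4402 0.3506 0.0352]
 [0.4357 0.3564 0.0434]
 [0.4356 0.3525 0.0441]
 [0.4359 0.3495 0.0398]
 [0.4311 0.3545 0.0518]
 [0.4321 0.3532 0.0403]
 [0.4321 0.3495 0.0399]
 [0.4276 0.355  0.0493]
 [0.4279 0.3521 0.0452]
 [0.4286 0.3501 0.0363]
 [0.4298 0.3492 0.0221]
 [0.4243 0.3561 0.0436]
 [0.4238 0.3514 0.0483]
 [0.42   0.3548 
[... 15991 characters left out ...]
 0, 0, 0, 1, 0, 0, 0, 0, 1, 1, 1, 0, 0, 0, 0, 0, 0, 0, 0, 0, 0, 0, 0, 1, 1, 1, 0, 0, 0, 0, 0, 0, 1, -1, 1, 0, 0, 0, 0, 0, 0, 0, 0, 0, 0, -1, 0, 1, 0, 0, 0, 0, 0, 0, 1, 0, 0, 0, 1, 1
1, 0, 0, 0, 0, 0, 0, 0, 0, 0, 1, 1, 0, 1, 0, 1, 0, 0, -1, 0, 0, 0, 0, 0, 0, 0, 0, 1, 0, 0, 0, 0, 0, 0, 0, 0, 1, 0, 1, -1, -9223372036854775808, 0, 0, 0, 0, 0, 0, 0, 0, 1, 1, 1, 0, 0, 0, 0, 0, 0, 0, 1, 0, 1, 0, 0, -1, -1, 0, 0, 0, 0, 1, 0
1, 0, 1, 0, 0, 0, 0, 0, 0, 0, 0, 0, 0, 1, 0, 0, -1, 1, 0, 0, 0, 0, 0, 0, 1, 0, 0, 0, 0, 0, 1, 0, 1, 0, 0, 1, 0, 0, 0, 0, 0, 0, 1, 0, 0, 0, 1, 0, -1, 0, -1, 0, 0, 0, 0, 0, 0, 0, 0, 0, 0, 0, 0, 1, 0, 0, 1, 0, 0, 0, 0, 0]]<stdin>:24: RuntimeWarning: invalid value encountered in cast
```

```bash
cat >> h.py <<'E'
def ray_at(im,uv,z):
    K=im['intrinsics'];E=im['extrinsics'];uv=np.atleast_2d(uv).astype(float)
    d=np.c_[(uv[:,0]-K[0,2])/K[0,0],(uv[:,1]-K[1,2])/K[1,1],np.ones(len(uv))]@E[:3,:3].T
    t=(z-E[2,3])/d[:,2]; return E[:3,3]+d*t[:,None]
def proj(im,P):
    K=im['intrinsics'];E=im['extrinsics'];c=(np.atleast_2d(P)-E[:3,3])@E[:3,:3]
    return np.c_[K[0,0]*c[:,0]/c[:,2]+K[0,2],K[1,1]*c[:,1]/c[:,2]+K[1,2]]
E
python3 - <<'E'
from h import *
import bench
print([n for n in dir(bench) if not n.startswith('_')], getattr(bench,'pinch_z',None))
np.set_printoptions(precision=4,suppress=True)
from scipy.spatial.transform import Rotation as Ro
q=sense()['orientation']; print('tool R\n',Ro.from_quat(q[[1,2,3,0]]).as_matrix())
im=dict(np.load('pics/top0.npz')); W=cloud(im)
from scipy.optimize import minimize
hsv=cv2.cvtColor(im['color'],cv2.COLOR_RGB2HSV)
def fit(mask,model,z,x0):
    ys,xs=np.nonzero(np.ones(mask.shape,bool)); 
    r0,r1,c0,c1=mask
# sheet fit: soft IoU by supersampling
def soft(shape_fn,win,z,p):
    r0,r1,c0,c1=win; s=6
    v,u=np.mgrid[r0:r1:1/s,c0:c1:1/s]; 
    P=ray_at(im,np.c_[u.ravel()-.5+.5/s,v.ravel()-.5+.5/s],z)[:,:2]
    return P,s
def run(win,mask,z,fn,x0):
    r0,r1,c0,c1=win; P,s=soft(None,win,z,None)
    M=mask[r0:r1,c0:c1].astype(float)
    def cost(p):
        c,sn=np.cos(p[2]),np.sin(p[2]); d=P-p[:2]
        x=d[:,0]*c+d[:,1]*sn; y=-d[:,0]*sn+d[:,1]*c
        I=fn(x,y).reshape((r1-r0),s,(c1-c0),s).mean((1,3)); return np.abs(I-M).sum()
    best=None
    for st in [0.01,0.004]:
        S=np.array([x0]+[np.array(x0)+np.eye(3)[i]*[st,st,st*8] for i in range(3)])
        r=minimize(cost,x0,method='Nelder-Mead',options=dict(initial_simplex=S,xatol=1e-5,fatol=1e-3)); x0=r.x
    return r.x,r.fun,M.sum()
m=(hsv[...,1]<60)
fs=lambda x,y:((abs(x)<.065)&(abs(y)<.065))|((x<=-.065)&(x>-.122)&(abs(y)<.028))
for yaw in [-1.5,-1.3]:
  print('sheet',run((190,250,230,305),m&(W[...,2]<.035)|False,0.004,fs,[.446,.239,yaw]))
# rack
h=W[...,2]
print('bench',np.median(h[232:250,300:350]),np.median(h[205:215,385:395]))
sel=lambda a,b:np.median(h[168:240,360:430][(h[168:240,360:430]>a)&(h[168:240,360:430]<b)])
print('top',sel(.162,.18),'flange',sel(.146,.16),'ledges',sel(.13,.143),sel(.083,.099),sel(.036,.055))
win=(168,240,358,435)
mt=(h>0.161)
for bw in [.008,.01]:
  fr=lambda x,y:((abs(x)<.068)&(abs(y)<.083))&((abs(y)>.083-bw)|(x>.068-bw))
  for yaw in [-1.5,-1.3]:
    print('rack',bw,run(win,mt,0.168,fr,[.45,-.18,yaw]))
T=np.argwhere(mt[168:240,358:435])[:,::-1]+[358,168]
print(cv2.minAreaRect((ray_at(im,T,.168)[:,:2]*1000).astype(np.float32)))
E
```

```text
['PlanningError', 'close_job', 'find_in', 'get_image', 'pinch_z', 'sense'] 0.0187
tool R
 [[ 0.      0.9418  0.3361]
 [-0.      0.3361 -0.9418]
 [-1.      0.      0.    ]]
sheet (array([ 0.4466,  0.2355, -1.4804]), np.float64(50.16666666666667), np.float64(1312.0))
sheet (array([ 0.4466,  0.2354, -1.4792]), np.float64(50.166666666666664), np.float64(1312.0))
bench nan nan
top 0.16828279330142548 flange 0.1525808834406902 ledges 0.1358513408019577 0.09104374465054033 0.04604367195775538
rack 0.008 (array([ 0.4774, -0.2055, -1.3309]), np.float64(113.88888888888889), np.float64(340.0))
rack 0.008 (array([ 0.4774, -0.2055, -1.3311]), np.float64(113.83333333333334), np.float64(340.0))
rack 0.01 (array([ 0.4774, -0.2064, -1.3278]), np.float64(70.27777777777777), np.float64(340.0))
rack 0.01 (array([ 0.4774, -0.2064, -1.3306]), np.float64(70.05555555555556), np.float64(340.0))
((477.4300231933594, -206.5780792236328), (163.8519287109375, 136.27259826660156), 13.646783828735352)
```

```bash
python3 -m pendant '[[2.8,3,0.5,0,0,-0.03,140],[2.8,3,0.5,0,0,-0.03,140],[2.8,3,0.5,0,0,-0.03,140],[2.8,3,0.5,0,0,-0.03,140],[2.8,3,0.5,0,0,-0.03,140],[2.8,3,0.5,0,0,-0.03,140],[2.8,3,0.5,0,0,-0.03,140],[2.8,3,0.5,0,0,-0.03,140]]'
python3 -m pendant '[[0.2,4.8,0,0,0,0,140],[0.2,4.8,0,0,0,0,140],[0.2,4.8,0,0,0,0,140],[0.2,4.8,0,0,0,0,140],[0.2,4.8,0,0,0,0,140],[0.2,4.8,0,0,0,0,140],[0.2,4.8,0,0,0,0,140],[0.2,4.8,0,0,0,0,140]]'; python3 -c "
from h import *
from scipy.spatial.transform import Rotation as Ro
s=sense();R=Ro.from_quat(s['orientation'][[1,2,3,0]]).as_matrix();print(s['eef_pos'],R[:,2],np.arctan2(R[1,2],R[0,2]),s['q'])"
```

```text
clock: 1.5
eef_pos: [0.4182, -0.3002, 0.255]
orientation: [0.525, 0.474, 0.525, -0.474]
force: [0.5, -0.8, -1.5]
gripper_width: 0.0413
clock: 2.3
eef_pos: [0.433, 0.0844, 0.255]
orientation: [0.525, 0.474, 0.525, -0.473]
force: [1.0, -1.1, 0.5]
gripper_width: 0.0412
[0.43302087 0.08438763 0.25496724] [ 1.02441419e-01 -9.94739012e-01  2.32078389e-04] -1.4681748793208929 [-8.27619040e-02 -2.30445413e-01  1.89568359e+00 -1.39557560e-05
  1.47516947e+00  1.38541416e+00]
```

```bash
python3 -m pendant '[[0.1,3.8,-0.5,0,0,-0.012,140],[0.1,3.8,-0.5,0,0,0,140],[0.1,3.8,-1,0,0,0,140],[0,3.8,-2,0,0,0,140],[0,3.8,-3,0,0,0,140],[0,3.8,-3.5,0,0,0,140],[0,3.8,-3.5,0,0,0,140],[0,0.4,-1.5,0,0,0,140]]'; python3 - <<'E'
from h import *
np.set_printoptions(precision=4,suppress=True)
print(sense()['eef_pos'])
im=snap('side','side1.png'); im2=snap('top','top1.png')
a=im['color'][100:380,200:480,::-1]; cv2.imwrite('pics/s1c.png',cv2.resize(a,(600,600),interpolation=cv2.INTER_CUBIC))
# bench heights per camera
for n,i in (('side',im),('top',im2)):
    W=cloud(i)
    for c in [(.40,.0),(.477,-.2),(.38,.35),(.62,-.33)]:
        m=(abs(W[...,0]-c[0])<.02)&(abs(W[...,1]-c[1])<.02)&(abs(W[...,2])<.012); print(n,c,m.sum(),np.median(W[m][:,2]) if m.any() else None)
E
```

```text
clock: 3.1
eef_pos: [0.4336, 0.3521, 0.0982]
orientation: [0.522, 0.474, 0.524, -0.477]
force: [0.2, -0.9, 0.2]
gripper_width: 0.0417
[0.4336 0.3521 0.0982]
side (0.4, 0.0) 80 0.0015681692765031618
side (0.477, -0.2) 13 -0.0031916193591838837
side (0.38, 0.35) 55 -0.0009559131955261257
side (0.62, -0.33) 94 -0.0008935057204083607
top (0.4, 0.0) 115 0.0037752732637965636
top (0.477, -0.2) 103 0.001499488121496917
top (0.38, 0.35) 5 0.0012237311187861533
top (0.62, -0.33) 103 0.0019724286891837917
```

View pics/s1c.png

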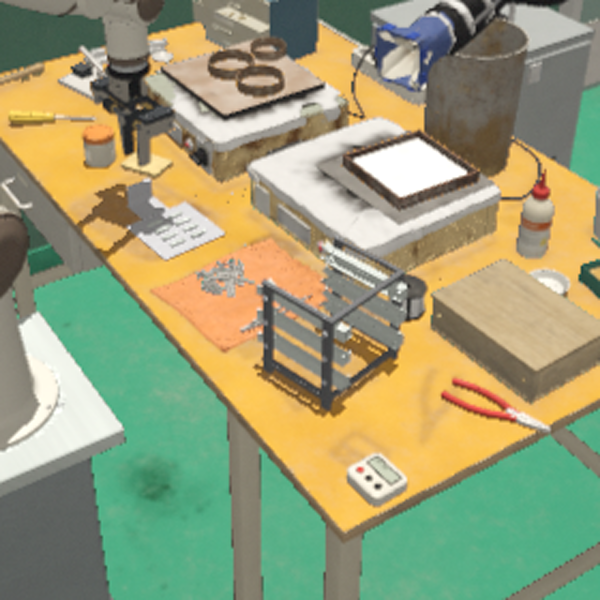

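The side view now shows the rack unobstructed at crop (265–405, 240–405). The gripper is above the pull block at crop (140, 130), and the jar is clear of it. I'll overlay the fitted model to check it.

```bash
cat > ov.py <<'E'
from h import *
import sys
def overlay(im,rack,sheet,out,crop,scale):
    a=cv2.resize(im['color'][:,:,::-1],None,fx=scale,fy=scale,interpolation=cv2.INTER_CUBIC)
    def T(p,h,L):
        c,s=np.cos(p[2]),np.sin(p[2]); L=np.array(L,float)
        return np.c_[p[0]+c*L[:,0]-s*L[:,1],p[1]+s*L[:,0]+c*L[:,1],L[:,2]+h]
    def dr(P,col,closed):
        uv=(proj(im,P)+.5)*scale
        cv2.polylines(a,[np.round(uv*16).astype(np.int32)],closed,col,1,cv2.LINE_AA,4)
    if rack is not None:
        p,h=rack[:3],rack[3]
        for z in (0,.153): dr(T(p,h,[[-.068,-.083,z],[.068,-.083,z],[.068,.083,z],[-.068,.083,z]]),(255,0,255),True)
        for y in(-.083,.083):
            for x in(-.068,.068): dr(T(p,h,[[x,y,0],[x,y,.153]]),(255,0,255),False)
        for y in (-.068,-.05,.05,.068): dr(T(p,h,[[-.09,y,.075],[.068,y,.075]]),(0,255,255),False)
    if sheet is not None:
        p,h=sheet[:3],sheet[3]
        dr(T(p,h,[[.065,.065,.004],[.065,-.065,.004],[-.065,-.065,.004],[-.065,-.028,.004],[-.125,-.028,.004],[-.125,.028,.004],[-.065,.028,.004],[-.065,.065,.004]]),(0,255,0),True)
        dr(T(p,h,[[-.115,.025,.044],[-.115,-.025,.044],[-.125,-.025,.044],[-.125,.025,.044]]),(255,0,0),True)
    r0,r1,c0,c1=[int(k*scale) for k in crop]; cv2.imwrite(out,a[r0:r1,c0:c1])
E
python3 - <<'E'
from ov import *
s=dict(np.load('pics/side1.npz')); t=dict(np.load('pics/top0.npz'))
R=[.4774,-.2064,-1.331,.014]; S=[.4466,.2355,-1.480,0]
overlay(s,R,S,'pics/ovs.png',(180,300,250,410),5)
overlay(t,R,S,'pics/ovt.png',(165,250,235,435),4)
E
```

```text
(no output)
```

View pics/ovs.png

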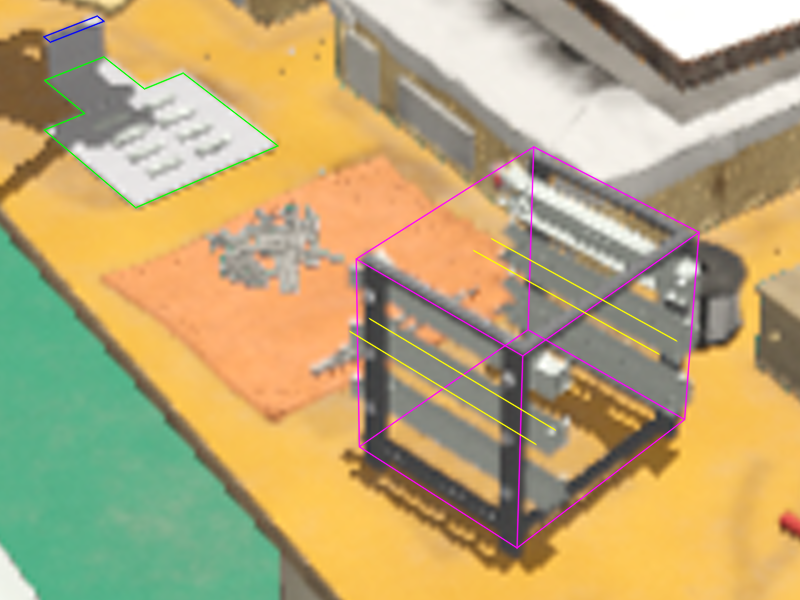

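View pics/ovt.png

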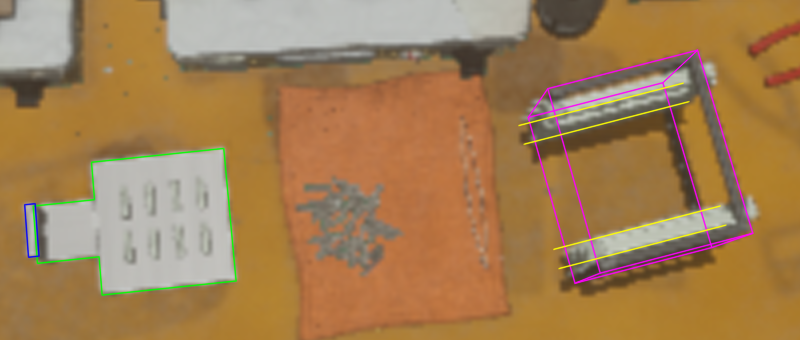

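```bash
python3 -m pendant '[[0.2,0.25,-1.5,0,0,0,140],[0,0,-2,0,0,0,140],[0,0,-2,0,0,0,140],[0,0,-1.5,0,0,0,140],[0,0,-1.0,0,0,0,140],[0,0,-0.6,0,0,0,140],[0,0,0,0,0,0,140],[0,0,0,0,0,0,140]]'; python3 - <<'E'
from h import *
from scipy.spatial.transform import Rotation as Ro
s=sense();R=Ro.from_quat(s['orientation'][[1,2,3,0]]).as_matrix();print(s['eef_pos'],R,np.arctan2(R[1,2],R[0,2]))
E
```

```text
clock: 4.0
eef_pos: [0.4389, 0.3528, 0.0166]
orientation: [0.522, 0.477, 0.522, -0.476]
force: [0.3, -0.4, -0.1]
gripper_width: 0.0413
[0.43885363 0.35275469 0.01655591] [[ 1.14816236e-03  9.95892335e-01  9.05380567e-02]
 [ 6.20039952e-04  9.05373900e-02 -9.95892864e-01]
 [-9.99999149e-01  1.19958392e-03 -5.13541412e-04]] -1.480134107440443
```

```bash
python3 -m pendant '[[-0.3,0.2,-0.25,0,0,0,140],[0,0,-0.25,0,0,0,140],[0,0,0,0,0,0,140],[0,0,0,0,0,0,255],[0,0,0,0,0,0,255],[0,0,0,0,0,0,255],[0,0,0,0,0,0,255],[0,0,0,0,0,0,255]]'
```

```text
clock: 4.8
eef_pos: [0.4353, 0.3547, 0.0109]
orientation: [0.522, 0.477, 0.522, -0.477]
force: [0.1, 2.0, 0.4]
gripper_width: 0.0095
```

```bash
python3 -m pendant '[[0,0,0.3,0,0,0,255],[0,0,0.7,0,0,0,255],[0,0,1.5,0,0,0,255],[0,0,2,0,0,0,255],[0,0,2,0,0,0,255],[0,0,1.9,0,0,0,255],[0,0,0.8,0,0,0,255],[0,0,0.6,0,0,0,255]]'; python3 - <<'E'
from ov import *
s=sense();print(s['eef_pos'],s['force'],s['torque'])
a=snap('side','side2.png'); b=snap('top','top2.png')
S=[.4466,.2355,-1.480,s['eef_pos'][2]-.0109]
overlay(a,None,S,'pics/ovs2.png',(130,250,220,380),5)
overlay(b,None,S,'pics/ovt2.png',(165,250,215,345),6)
W=cloud(b); c,sn=np.cos(S[2]),np.sin(S[2]); d=W-[S[0],S[1],0]; x=d[...,0]*c+d[...,1]*sn; y=-d[...,0]*sn+d[...,1]*c
for n,i in(('top',b),('side',a)):
    W=cloud(i); d=W-[S[0],S[1],0]; x=d[...,0]*c+d[...,1]*sn; y=-d[...,0]*sn+d[...,1]*c
    m=(abs(x)<.062)&(abs(y)<.062)&(W[...,2]>.07)&(W[...,2]<.125)
    A=np.c_[x[m],y[m],np.ones(m.sum())]; z=W[...,2][m]
    for _ in range(5):
        p=np.linalg.lstsq(A,z,rcond=None)[0]; k=abs(z-A@p)<.005; A,z=A[k],z[k]
    print(n,m.sum(),len(z),'slopes',p)
E
```

```text
clock: 5.6
eef_pos: [0.4357, 0.3548, 0.1102]
orientation: [0.522, 0.477, 0.522, -0.476]
force: [-0.2, -1.6, -1.7]
gripper_width: 0.0098
[0.43566138 0.35475592 0.11023644] [-0.16922789 -1.5595545  -1.66224087] [ 0.14484198  0.02522381 -0.01871496]
top 1052 883 slopes [ 0.00115524 -0.00406581  0.10469808]
side 574 461 slopes [-0.00156742  0.00724391  0.10282658]
```

View pics/ovs2.png

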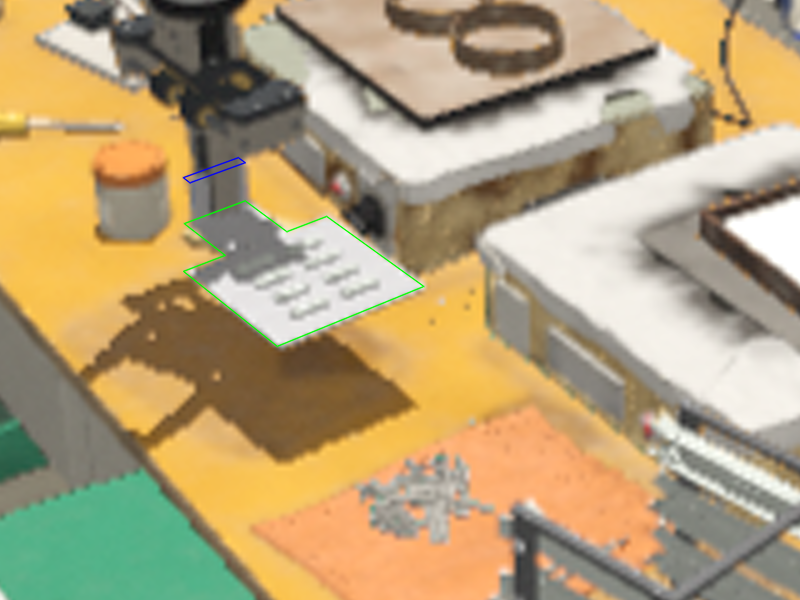

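View pics/ovt2.png

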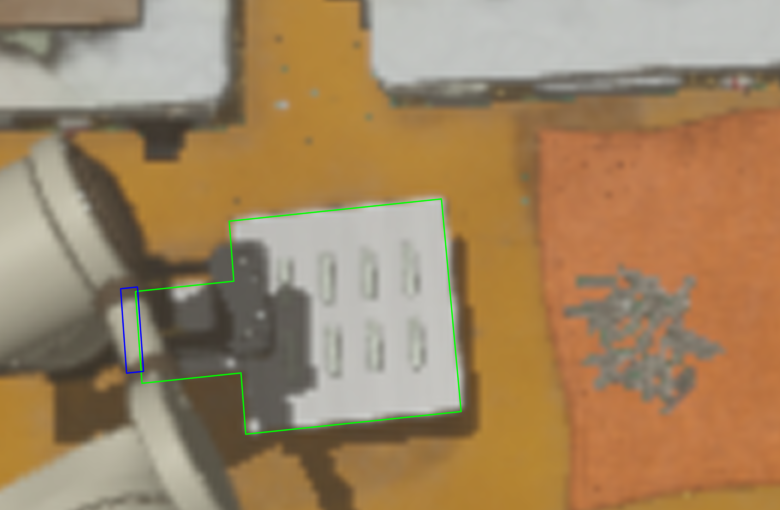

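```bash
python3 -m pendant '[[-0.2,-1.5,0,0,0,0.01,255],[-0.4,-3,0,0,0,0.02,255],[-0.6,-4,0,0,0,0.025,255],[-0.6,-4.5,0,0,0,0.025,255],[-0.6,-4.5,0,0,0,0.025,255],[-0.5,-4,0,0,0,0.025,255],[-0.4,-2.5,0,0,0,0.014,255],[-0.1,-1,0,0,0,0.005,255]]';python3 -m pendant '[[0,0,0,0,0,0,255],[0,0,0,0,0,0,255],[0,0,0,0,0,0,255],[0,0,0,0,0,0,255],[0,0,0,0,0,0,255],[0,0,0,0,0,0,255],[0,0,0,0,0,0,255],[0,0,0,0,0,0,255]]'; cat > st.py <<'E'
from ov import *
from scipy.spatial.transform import Rotation as Ro
np.set_printoptions(precision=4,suppress=True)
RK=np.array([.4774,-.2064,-1.331,.014])
def state():
    s=sense();R=Ro.from_quat(s['orientation'][[1,2,3,0]]).as_matrix();yaw=np.arctan2(R[1,2],R[0,2])
    p=s['eef_pos']; a=np.array([np.cos(RK[2]),np.sin(RK[2])]); n=np.array([-a[1],a[0]])
    c=p[:2]+.1198*np.array([np.cos(yaw),np.sin(yaw)]); d=c-RK[:2]
    f=s['force']; print('t',s['clock'],'tcp',p,'yaw',round(yaw,4),'R[2]',R[2],'\n sheet in rack x,y mm',1e3*d@a,1e3*d@n,'dyaw',round(yaw-RK[2],4),'under',p[2]-.0109,'F along,lat,z',f[:2]@a,f[:2]@n,f[2],'w',s['gripper_width'],'tq',s['torque'])
    return [*c,yaw,p[2]-.0109]
E
python3 - <<'E'
from st import *
S=state()
a=snap('side','side3.png'); b=snap('top','top3.png')
overlay(a,RK,S,'pics/ovs3.png',(160,290,260,410),5)
overlay(b,RK,S,'pics/ovt3.png',(165,250,270,435),4.7)
E
```

```text
clock: 6.5
eef_pos: [0.3999, 0.1025, 0.1078]
orientation: [0.555, 0.437, 0.556, -0.438]
force: [-0.5, -0.4, -1.7]
gripper_width: 0.0096
clock: 7.3
eef_pos: [0.4012, 0.1046, 0.1088]
orientation: [0.556, 0.437, 0.556, -0.437]
force: [0.4, 0.2, -1.8]
gripper_width: 0.0101
t 7.3 tcp [0.4012 0.1046 0.1088] yaw -1.3308 R[2] [-1. -0.  0.] 
 sheet in rack x,y mm -200.39078239754988 -0.09937400750110516 dyaw 0.0002 under 0.09793800271839057 F along,lat,z -0.12375446334097305 0.403109744986271 -1.81453762996972 w 0.010064459889802722 tq [ 0.1516  0.0479 -0.0064]
```

View pics/ovs3.png

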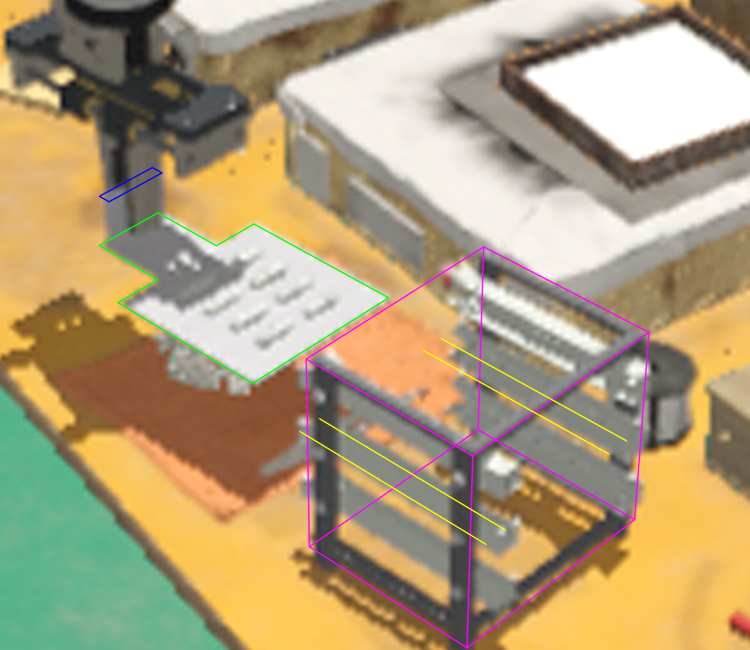

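View pics/ovt3.png

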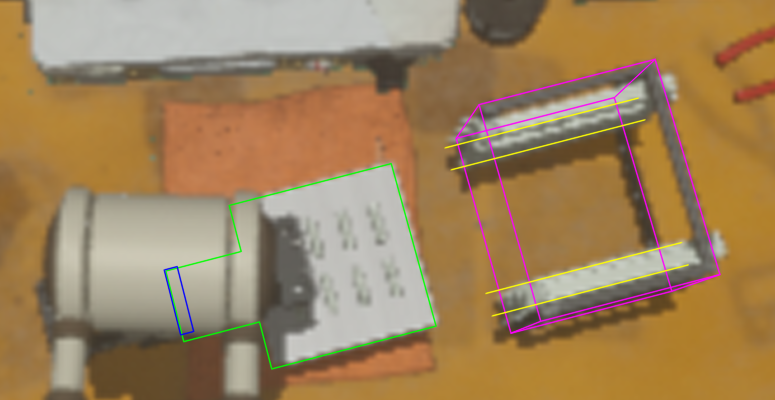

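Both overlays agree: the sheet is held flat and square, in line with the rack. Next I'll estimate how far the runners are shifted, from where their mouths lie.

```bash
python3 - <<'E'
from st import *
for f in ('top0','top3','side1'):
    b=dict(np.load(f'pics/{f}.npz')); W=cloud(b); c,s=np.cos(RK[2]),np.sin(RK[2]); d=W-[RK[0],RK[1],0]
    x=d[...,0]*c+d[...,1]*s; y=-d[...,0]*s+d[...,1]*c; z=W[...,2]
    for nm,z0,z1 in(('top fl/ledge',.125,.16),('mid',.083,.112),('low',.036,.062)):
      for sg in(1,-1):
        m=(y*sg>.045)&(y*sg<.075)&(abs(x)<.13)&(z>z0)&(z<z1)
        if m.sum()>5: print(f,nm,sg,m.sum(),'x pct mm',1e3*np.percentile(x[m],[0,3,10,90,97,100]))
E
```

```text
top0 top fl/ledge 1 250 x pct mm [-74.7922 -71.3026 -61.3981  56.7134  76.744   82.0862]
top0 top fl/ledge -1 227 x pct mm [-75.4734 -70.6035 -60.448   57.4584  77.1486  81.1658]
top0 mid 1 72 x pct mm [-76.9478 -72.4443 -71.0501  57.4116  70.421   76.2127]
top0 mid -1 21 x pct mm [-76.3895 -74.2044 -72.1901  37.4819  57.0054  65.8228]
top0 low 1 62 x pct mm [-75.4721 -72.6063 -68.7399  63.8591  73.9811  76.97  ]
top0 low -1 8 x pct mm [-72.7384 -72.6943 -72.5913 -69.0664 -68.9497 -68.8997]
top3 top fl/ledge 1 255 x pct mm [-77.2868 -71.4186 -62.4127  56.3739  76.597   81.6038]
top3 top fl/ledge -1 229 x pct mm [-75.3034 -70.7086 -61.4533  56.3749  76.9729  81.5046]
top3 mid 1 71 x pct mm [-77.5111 -73.2165 -70.8105  58.4968  70.4931  77.3061]
top3 mid -1 23 x pct mm [-76.4805 -74.1017 -72.1963  19.362   42.8345  52.5161]
top3 low 1 62 x pct mm [-76.5933 -72.7194 -69.6247  63.7963  74.6202  77.9873]
top3 low -1 7 x pct mm [-72.6193 -72.5694 -72.4531 -69.5683 -69.3154 -69.207 ]
side1 top fl/ledge 1 333 x pct mm [-76.1116 -67.0572 -56.8407  72.4141  80.9585  84.7795]
side1 top fl/ledge -1 194 x pct mm [-80.6053 -73.0539 -48.8131  78.3446  80.6779  84.836 ]
side1 mid 1 321 x pct mm [-73.9179 -65.7765 -57.2059  69.9466  79.9419  83.048 ]
side1 mid -1 266 x pct mm [-83.881  -75.9546 -49.2428  75.9842  80.4683  84.1104]
side1 low 1 278 x pct mm [-74.3954 -65.3258 -55.512   69.833   80.3481  83.5547]
side1 low -1 236 x pct mm [-83.3872 -76.8507 -51.1536  76.7764  80.076   82.643 ]
```

```bash
python3 -m pendant '[[0.12,-0.49,-0.1,0,0,0,255],[0.12,-0.49,0,0,0,0,255],[0.12,-0.49,0,0,0,0,255],[0.12,-0.48,0,0,0,0,255],[0.12,-0.49,0,0,0,0,255],[0.12,-0.48,0,0,0,0,255],[0.12,-0.49,0,0,0,0,255],[0.12,-0.48,0,0,0,0,255]]';python3 -c "
from st import *
state()"
```

```text
clock: 8.2
eef_pos: [0.411, 0.0652, 0.1079]
orientation: [0.556, 0.437, 0.556, -0.437]
force: [0.5, 0.0, -2.4]
gripper_width: 0.0096
t 8.2 tcp [0.411  0.0652 0.1079] yaw -1.3311 R[2] [-1.  0. -0.] 
 sheet in rack x,y mm -159.7886134478675 -0.058538202026079685 dyaw -0.0001 under 0.09695993280079634 F along,lat,z 0.11585006718709832 0.4807340229343301 -2.3643751852745636 w 0.009574124283469652 tq [0.216  0.0522 0.0173]
```

```bash
python3 -m pendant '[[0.12,-0.49,0,0,0,0,255],[0.12,-0.49,0,0,0,0,255],[0.12,-0.49,0,0,0,0,255],[0.12,-0.48,0,0,0,0,255],[0.08,-0.32,0,0,0,0,255],[0.08,-0.32,0,0,0,0,255],[0.07,-0.29,0,0,0,0,255],[0.07,-0.29,0,0,0,0,255]]';python3 - <<'E'
from st import *
S=state()
a=snap('side','side4.png')
overlay(a,None,None,'pics/ovs4.png',(170,290,280,410),6)
overlay(a,None,S,'pics/ovs4b.png',(170,290,280,410),6)
E
```

```text
clock: 9.0
eef_pos: [0.4187, 0.0337, 0.1078]
orientation: [0.556, 0.437, 0.556, -0.437]
force: [0.2, -0.1, -1.6]
gripper_width: 0.0097
t 9.0 tcp [0.4187 0.0337 0.1078] yaw -1.3309 R[2] [-1.     -0.0001 -0.0001] 
 sheet in rack x,y mm -127.39933316272293 -0.0075825437149762255 dyaw 0.0001 under 0.09691936106511548 F along,lat,z 0.11803145532622197 0.1337330163508661 -1.603112195718733 w 0.009713612344303782 tq [0.1501 0.028  0.0142]
```

View pics/ovs4.png

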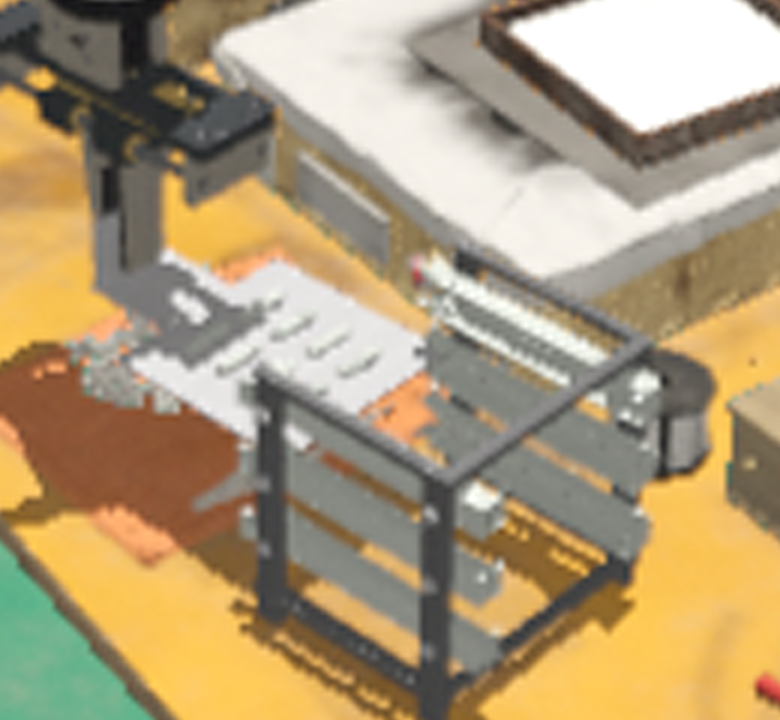

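View pics/ovs4b.png

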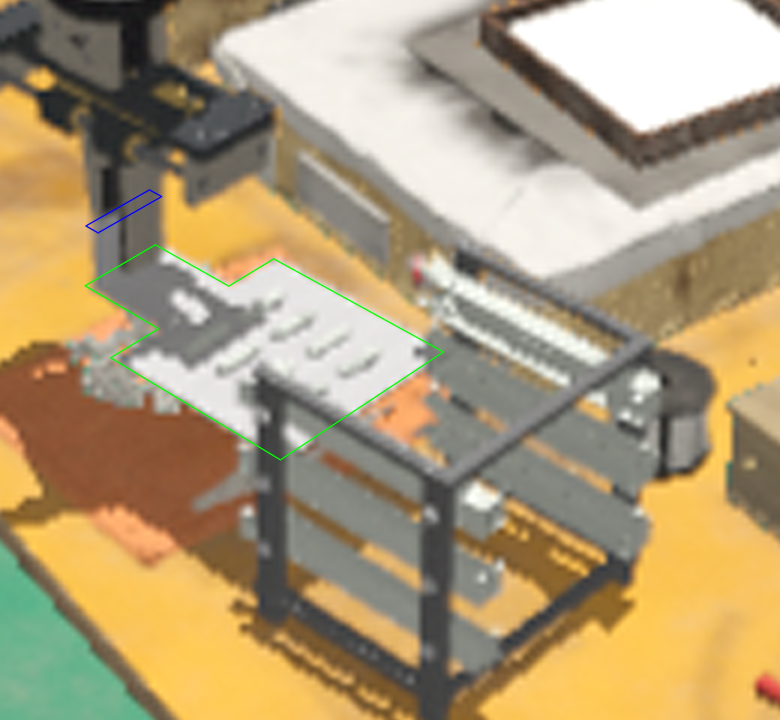

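The sheet's leading corner (300, 440 in the crop) is entering between the top and middle runners, and the forces haven't changed. I'll carry on slowly.

```bash
python3 -m pendant '[[0.07,-0.29,0,0,0,0,255],[0.07,-0.29,0,0,0,0,255],[0.07,-0.29,0,0,0,0,255],[0.07,-0.29,0,0,0,0,255],[0.07,-0.29,0,0,0,0,255],[0.07,-0.29,0,0,0,0,255],[0.07,-0.29,0,0,0,0,255],[0.07,-0.29,0,0,0,0,255]]';python3 -c "
from st import *
state()"
```

```text
clock: 9.85
eef_pos: [0.4243, 0.0105, 0.1079]
orientation: [0.556, 0.437, 0.556, -0.437]
force: [0.2, -0.5, -1.6]
gripper_width: 0.0098
t 9.85 tcp [0.4243 0.0105 0.1079] yaw -1.331 R[2] [-1.  0. -0.] 
 sheet in rack x,y mm -103.4758961379584 -0.0754651265441116 dyaw -0.0 under 0.09695550702335168 F along,lat,z 0.5610428419377588 0.0747267975891073 -1.557525488134008 w 0.009762194200959692 tq [ 0.1416  0.0487 -0.0077]
```

```bash
python3 -m pendant '[[0.09,-0.39,0,0,0,0,255],[0.09,-0.39,0,0,0,0,255],[0.1,-0.39,0,0,0,0,255],[0.1,-0.39,0,0,0,0,255],[0.09,-0.39,0,0,0,0,255],[0.09,-0.38,0,0,0,0,255],[0.1,-0.39,0,0,0,0,255],[0.1,-0.39,0,0,0,0,255]]';python3 -c "
from st import *
state()"; python3 -m pendant '[[0.09,-0.39,0,0,0,0,255],[0.09,-0.39,0,0,0,0,255],[0.1,-0.39,0,0,0,0,255],[0.1,-0.39,0,0,0,0,255],[0.09,-0.39,0,0,0,0,255],[0.09,-0.38,0,0,0,0,255],[0.1,-0.39,0,0,0,0,255],[0.1,-0.39,0,0,0,0,255]]';python3 -c "
from st import *
state()"
```

```text
clock: 10.65
eef_pos: [0.4319, -0.0207, 0.1079]
orientation: [0.556, 0.437, 0.556, -0.437]
force: [0.8, -0.2, -1.5]
gripper_width: 0.0097
t 10.65 tcp [ 0.4319 -0.0207  0.1079] yaw -1.331 R[2] [-1.  0. -0.] 
 sheet in rack x,y mm -71.38145426324871 -0.05537070908573431 dyaw 0.0 under 0.09696910478150697 F along,lat,z 0.39626776318334705 0.7088659771858512 -1.5417550995331475 w 0.009730109325809134 tq [ 0.1923  0.053  -0.0035]
clock: 11.45
eef_pos: [0.4395, -0.0518, 0.1078]
orientation: [0.556, 0.437, 0.556, -0.437]
force: [-1.1, 0.5, -3.1]
gripper_width: 0.0099
t 11.45 tcp [ 0.4395 -0.0518  0.1078] yaw -1.331 R[2] [-1.     -0.     -0.0001] 
 sheet in rack x,y mm -39.409941054075425 -0.09634719602078363 dyaw -0.0 under 0.09692681560209801 F along,lat,z -0.7772651491408057 -0.9089876486610059 -3.098097462637102 w 0.00993104281055095 tq [0.1735 0.0815 0.0003]
```

```bash
python3 -m pendant '[[0.07,-0.29,0,0,0,0,255],[0.07,-0.29,0,0,0,0,255],[0.07,-0.29,0,0,0,0,255],[0.07,-0.29,0,0,0,0,255],[0.07,-0.29,0,0,0,0,255],[0.07,-0.29,0,0,0,0,255],[0.07,-0.29,0,0,0,0,255],[0,0,0,0,0,0,255]]';python3 -c "
from st import *
S=state()
a=snap('side','side5.png'); b=snap('top','top5.png')
overlay(a,None,S,'pics/ovs5.png',(190,290,290,410),6)
overlay(b,RK,S,'pics/ovt5.png',(165,250,310,435),6)
"
```

```text
clock: 12.25
eef_pos: [0.4445, -0.0721, 0.1079]
orientation: [0.556, 0.437, 0.556, -0.437]
force: [-0.1, 0.6, -1.3]
gripper_width: 0.0097
t 12.25 tcp [ 0.4445 -0.0721  0.1079] yaw -1.3313 R[2] [-1.      0.0001  0.0001] 
 sheet in rack x,y mm -18.450368278779273 -0.1349115633633679 dyaw -0.0003 under 0.09699898982540822 F along,lat,z -0.5813823181336977 0.0033695774079676223 -1.269204916777575 w 0.009746071861913397 tq [ 0.196   0.0765 -0.0269]
```

View pics/ovs5.png

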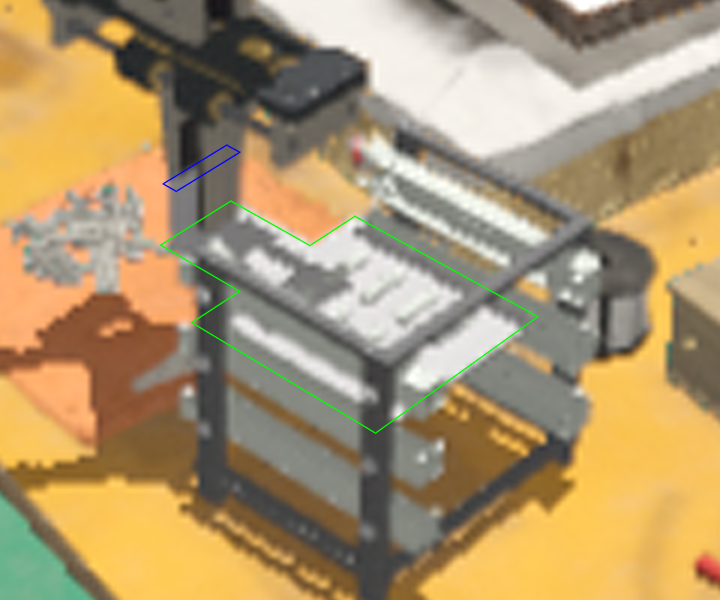

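View pics/ovt5.png

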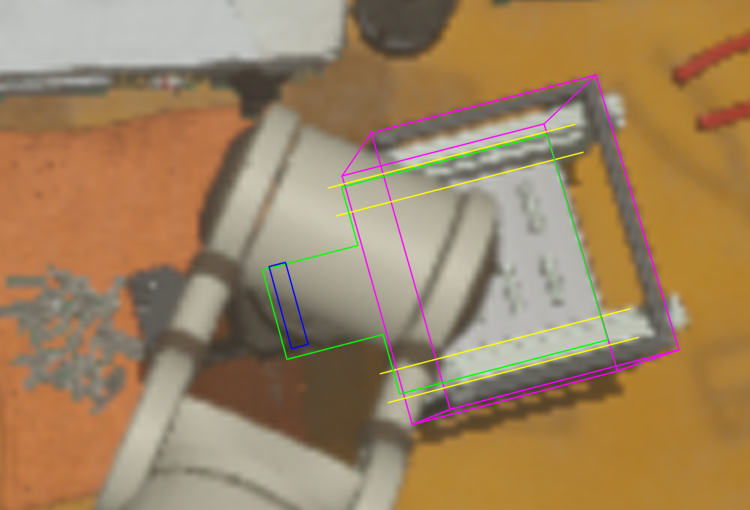

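The sheet is in the middle channel with no contact force. It has about 30 mm to go.

```bash
python3 -m pendant '[[0.06,-0.24,0,0,0,0,255],[0.06,-0.24,0,0,0,0,255],[0.06,-0.24,0,0,0,0,255],[0.06,-0.24,0,0,0,0,255],[0.06,-0.24,0,0,0,0,255],[0.05,-0.2,0,0,0,0,255],[0.05,-0.2,0,0,0,0,255],[0,0,0,0,0,0,255]]';python3 -c "
from st import *
state()"; python3 -m pendant '[[0.02,-0.1,0,0,0,0,255],[0.03,-0.1,0,0,0,0,255],[0.02,-0.1,0,0,0,0,255],[0.03,-0.1,0,0,0,0,255],[0.02,-0.1,0,0,0,0,255],[0.02,-0.1,0,0,0,0,255],[0.03,-0.1,0,0,0,0,255],[0,0,0,0,0,0,255]]';python3 -c "
from st import *
state()"
```

```text
clock: 13.15
eef_pos: [0.4484, -0.088, 0.1079]
orientation: [0.556, 0.437, 0.556, -0.437]
force: [0.0, 0.7, -1.5]
gripper_width: 0.0099
t 13.15 tcp [ 0.4484 -0.088   0.1079] yaw -1.3312 R[2] [-1.      0.      0.0001] 
 sheet in rack x,y mm -2.074942303524509 -0.050225654287666455 dyaw -0.0002 under 0.09698072193919083 F along,lat,z -0.6634688535821276 0.181650724931003 -1.4911189757822685 w 0.009851425658309347 tq [0.1818 0.0406 0.0073]
clock: 13.95
eef_pos: [0.4501, -0.0949, 0.1079]
orientation: [0.556, 0.437, 0.556, -0.437]
force: [0.3, -0.5, -2.0]
gripper_width: 0.0099
t 13.95 tcp [ 0.4501 -0.0949  0.1079] yaw -1.3311 R[2] [-1.      0.      0.0001] 
 sheet in rack x,y mm 5.015207726630897 -0.045256886248297594 dyaw -0.0001 under 0.09696179547025496 F along,lat,z 0.5423907021646767 0.2061876568064556 -2.0451898865652782 w 0.009863634449034056 tq [ 0.168   0.0715 -0.0327]
```

```bash
python3 -m pendant '[[0.01,-0.04,0,0,0,0,255],[0.01,-0.04,0,0,0,0,255],[0.01,-0.04,0,0,0,0,255],[0.01,-0.03,0,0,0,0,255],[0.01,-0.03,0,0,0,0,255],[0.01,-0.03,0,0,0,0,255],[0,0,0,0,0,0,255],[0,0,0,0,0,0,255]]';python3 -c "
from st import *
state()"
```

```text
clock: 14.75
eef_pos: [0.4506, -0.0969, 0.1078]
orientation: [0.556, 0.437, 0.556, -0.437]
force: [0.4, 0.0, -1.8]
gripper_width: 0.0098
t 14.75 tcp [ 0.4506 -0.0969  0.1078] yaw -1.331 R[2] [-1. -0. -0.] 
 sheet in rack x,y mm 7.056633462430812 0.024203054195750463 dyaw 0.0 under 0.09694681637708102 F along,lat,z 0.06496889018770909 0.3536601782066752 -1.811882179534039 w 0.009807502110014316 tq [ 0.2355  0.0721 -0.041 ]
```

```bash
python3 -m pendant '[[0.01,-0.04,0,0,0,0,255],[0.01,-0.04,0,0,0,0,255],[0.01,-0.04,0,0,0,0,255],[0.01,-0.03,0,0,0,0,255],[0.01,-0.03,0,0,0,0,255],[0.01,-0.03,0,0,0,0,255],[0,0,0,0,0,0,255],[0,0,0,0,0,0,255]]';python3 -c "
from st import *
state()"
```

```text
clock: 15.55
eef_pos: [0.4512, -0.099, 0.1078]
orientation: [0.556, 0.437, 0.556, -0.437]
force: [-0.4, -0.9, -2.6]
gripper_width: 0.0096
t 15.55 tcp [ 0.4512 -0.099   0.1078] yaw -1.3311 R[2] [-1. -0. -0.] 
 sheet in rack x,y mm 9.246446790740226 0.08362926432355489 dyaw -0.0001 under 0.09692942952986622 F along,lat,z 0.7827201932027174 -0.6479731453689292 -2.561398366611592 w 0.009636376645583042 tq [ 0.2317  0.0427 -0.0301]
```

```bash
python3 -m pendant '[[0.01,-0.04,0,0,0,0,255],[0.01,-0.04,0,0,0,0,255],[0.01,-0.04,0,0,0,0,255],[0.01,-0.03,0,0,0,0,255],[0.01,-0.03,0,0,0,0,255],[0.01,-0.03,0,0,0,0,255],[0,0,0,0,0,0,255],[0,0,0,0,0,0,255]]';python3 -c "
from st import *
state()"
```

```text
clock: 16.35
eef_pos: [0.4515, -0.0993, 0.1078]
orientation: [0.555, 0.437, 0.557, -0.436]
force: [-0.9, 8.2, 2.6]
gripper_width: 0.01
t 16.35 tcp [ 0.4515 -0.0993  0.1078] yaw -1.331 R[2] [-1.     -0.0001 -0.0035] 
 sheet in rack x,y mm 9.656916479308235 0.27420074768786534 dyaw 0.0 under 0.09689327757488672 F along,lat,z -8.142537347121936 1.0164954228497523 2.6446816047930577 w 0.010009889113883385 tq [ 1.2628  0.1134 -0.0591]
```

```bash
python3 -m pendant '[[0.01,-0.03,0,0,0,0,255],[0.01,-0.03,0,0,0,0,255],[0.01,-0.03,0,0,0,0,255],[0,-0.03,0,0,0,0,255],[0.01,-0.03,0,0,0,0,255],[0,0,0,0,0,0,255],[0,0,0,0,0,0,255],[0,0,0,0,0,0,255]]';python3 -c "
from st import *
state()"
```

```text
clock: 17.15
eef_pos: [0.4515, -0.0993, 0.1076]
orientation: [0.554, 0.438, 0.558, -0.435]
force: [-2.7, 14.9, 4.4]
gripper_width: 0.0099
t 17.15 tcp [ 0.4515 -0.0993  0.1076] yaw -1.3308 R[2] [-1.     -0.0006 -0.0066] 
 sheet in rack x,y mm 9.63152507882453 0.25172355866715806 dyaw 0.0002 under 0.09671071100404255 F along,lat,z -15.143684030934384 0.8869169447826905 4.37002640788198 w 0.009858753696901878 tq [ 1.903   0.2847 -0.017 ]
```

Something stops the sheet firmly at rack x ≈ +9.6 mm, which puts the stop face at about 74.5 mm. I'll relieve the force and check with a picture.

```bash
python3 -m pendant '[[-0.02,0.1,0,0,0,0,255],[-0.02,0.1,0,0,0,0,255],[-0.01,0.05,0,0,0,0,255],[0,0,0,0,0,0,255],[0,0,0,0,0,0,255],[0,0,0,0,0,0,255],[0,0,0,0,0,0,255],[0,0,0,0,0,0,255]]';python3 -c "
from st import *
S=state()
a=snap('side','side6.png'); b=snap('top','top6.png')
overlay(a,None,None,'pics/ovs6.png',(190,290,290,410),6)
overlay(b,None,S,'pics/ovt6.png',(165,250,310,435),6)
"
```

```text
clock: 17.95
eef_pos: [0.4515, -0.0993, 0.1077]
orientation: [0.556, 0.437, 0.557, -0.436]
force: [-1.8, 5.9, 0.5]
gripper_width: 0.0098
t 17.95 tcp [ 0.4515 -0.0993  0.1077] yaw -1.3311 R[2] [-1.     -0.0001 -0.0018] 
 sheet in rack x,y mm 9.645589106307218 0.304957228870734 dyaw -0.0001 under 0.0968497133197791 F along,lat,z -6.150689648466282 -0.31878100617472643 0.5337067440541459 w 0.009781288129574317 tq [ 0.9813  0.1524 -0.079 ]
```

View pics/ovs6.png

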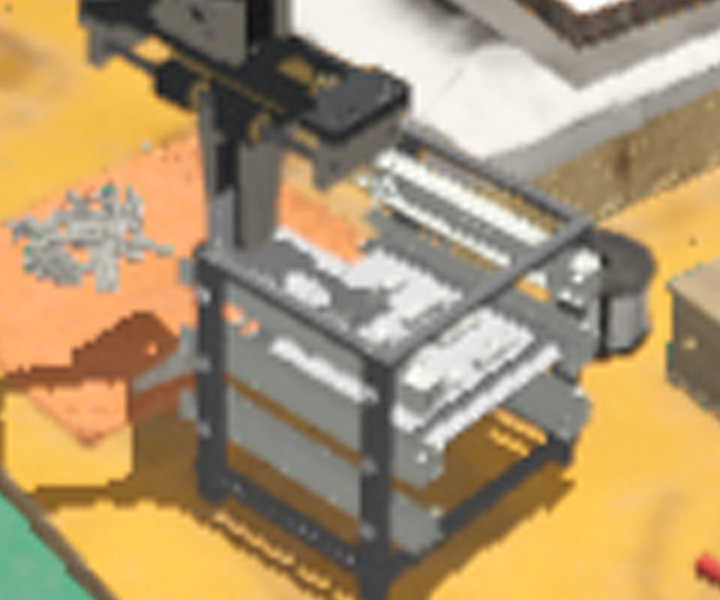

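View pics/ovt6.png

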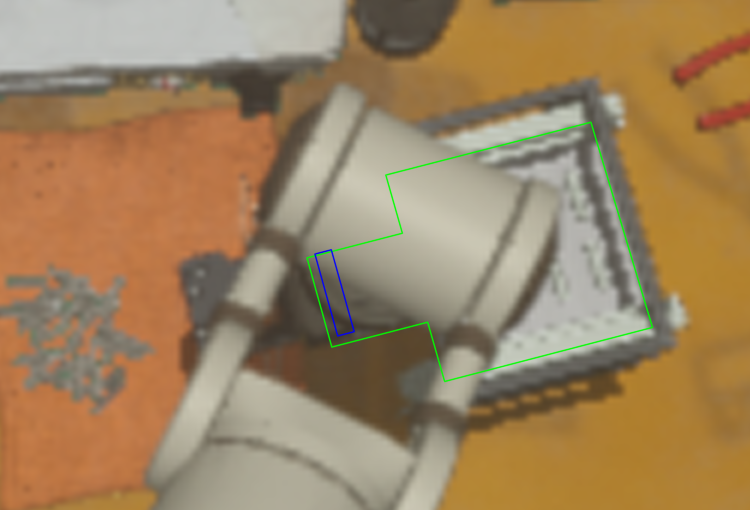

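The back edge reaches the rear ends of the middle runners evenly on both sides, at about (415–560, 435–350) in the side crop. That matches the stops. I'll ease off a little more and lower.

```bash
python3 -m pendant '[[-0.02,0.08,0,0,0,0,255],[0,0,0,0,0,0,255],[0,0,-0.1,0,0,0,255],[0,0,-0.1,0,0,0,255],[0,0,-0.1,0,0,0,255],[0,0,-0.1,0,0,0,255],[0,0,0,0,0,0,255],[0,0,0,0,0,0,255]]';python3 -c "
from st import *
state()"
```

```text
clock: 18.85
eef_pos: [0.4515, -0.0993, 0.1037]
orientation: [0.556, 0.437, 0.556, -0.437]
force: [0.3, 2.5, -3.0]
gripper_width: 0.0095
t 18.85 tcp [ 0.4515 -0.0993  0.1037] yaw -1.3311 R[2] [-1.     -0.0002 -0.0001] 
 sheet in rack x,y mm 9.649324112427168 0.234797728020672 dyaw -0.0001 under 0.09282336112009107 F along,lat,z -2.336508962439612 0.9198120863742953 -2.954763427533853 w 0.009531784621846198 tq [ 0.5834  0.1086 -0.0274]
```

```bash
python3 -m pendant '[[0,0,-0.05,0,0,0,255],[0,0,-0.05,0,0,0,255],[0,0,-0.05,0,0,0,255],[0,0,-0.05,0,0,0,255],[0,0,-0.05,0,0,0,255],[0,0,0,0,0,0,255],[0,0,0,0,0,0,255],[0,0,0,0,0,0,255]]';python3 -c "
from st import *
state()"
```

```text
clock: 19.65
eef_pos: [0.4515, -0.0993, 0.1013]
orientation: [0.556, 0.437, 0.556, -0.437]
force: [-0.2, 2.6, -1.7]
gripper_width: 0.0101
t 19.65 tcp [ 0.4515 -0.0993  0.1013] yaw -1.3311 R[2] [-1.     -0.0001 -0.    ] 
 sheet in rack x,y mm 9.638376658126207 0.25073993821184093 dyaw -0.0001 under 0.09036623369254096 F along,lat,z -2.6045684543461243 0.4204649398615471 -1.6517958486026254 w 0.010124523990900058 tq [ 0.6093  0.0374 -0.0617]
```

```bash
python3 -m pendant '[[0,0,-0.03,0,0,0,255],[0,0,-0.03,0,0,0,255],[0,0,-0.03,0,0,0,255],[0,0,-0.03,0,0,0,255],[0,0,-0.03,0,0,0,255],[0,0,0,0,0,0,255],[0,0,0,0,0,0,255],[0,0,0,0,0,0,255]]';python3 -c "
from st import *
state()"
```

```text
clock: 20.45
eef_pos: [0.4516, -0.0993, 0.0999]
orientation: [0.556, 0.437, 0.556, -0.437]
force: [-1.3, 3.1, 0.4]
gripper_width: 0.0096
t 20.45 tcp [ 0.4516 -0.0993  0.0999] yaw -1.331 R[2] [-1.      0.0002  0.0001] 
 sheet in rack x,y mm 9.63720500986695 0.4248567444660737 dyaw 0.0 under 0.08902762523679875 F along,lat,z -3.2992412567429317 -0.5202673812742482 0.4474815411185047 w 0.00964577397436003 tq [ 0.6159  0.0584 -0.0239]
```

```bash
python3 -m pendant '[[0,0,-0.02,0,0,0,255],[0,0,-0.02,0,0,0,255],[0,0,0,0,0,0,255],[0,0,0,0,0,0,255],[0,0,0,0,0,0,255],[0,0,0,0,0,0,255],[0,0,0,0,0,0,255],[0,0,0,0,0,0,255]]';python3 -c "
from st import *
S=state()
a=snap('side','side7.png')
overlay(a,None,None,'pics/ovs7.png',(190,290,290,410),6)
"
```

```text
clock: 21.25
eef_pos: [0.4517, -0.0993, 0.0999]
orientation: [0.556, 0.437, 0.556, -0.437]
force: [-2.8, 5.0, 4.8]
gripper_width: 0.0101
t 21.25 tcp [ 0.4517 -0.0993  0.0999] yaw -1.3309 R[2] [-1.      0.0001  0.    ] 
 sheet in rack x,y mm 9.642168312989522 0.4483791455253458 dyaw 0.0001 under 0.08899566789395472 F along,lat,z -5.52385938685152 -1.535138087978922 4.77412668523496 w 0.010061132334582687 tq [ 0.7382  0.3828 -0.1129]
```

View pics/ovs7.png

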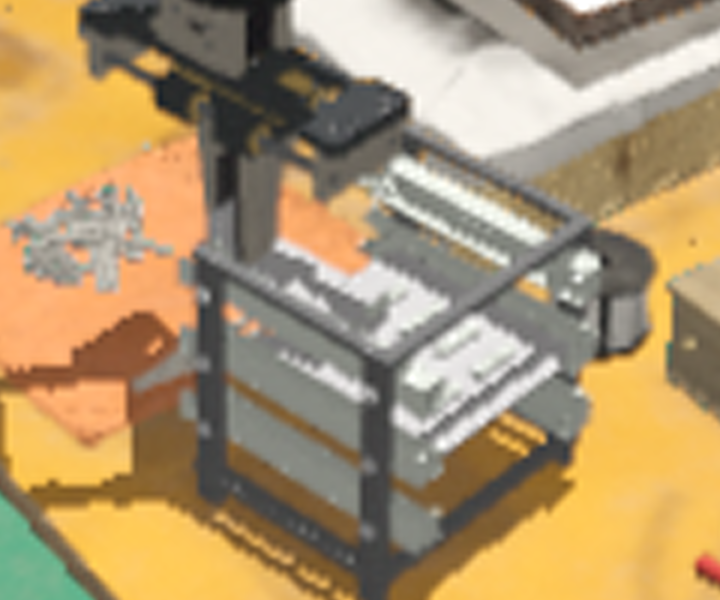

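The sheet is bearing at an underside height of 0.089 m, which is the ledge height I estimated. On the lips it would read 0.094. It looks level, so I'll ease the preload and let go.

```bash
python3 -m pendant '[[-0.01,0.05,0.03,0,0,0,255],[0,0,0,0,0,0,255],[0,0,0,0,0,0,255],[0,0,0,0,0,0,200],[0,0,0,0,0,0,170],[0,0,0,0,0,0,160],[0,0,0,0,0,0,160],[0,0,0,0,0,0,160]]';python3 -c "
from st import *
S=state()"
```

```text
clock: 22.1
eef_pos: [0.4515, -0.0989, 0.0998]
orientation: [0.556, 0.437, 0.556, -0.437]
force: [0.4, -0.4, 0.2]
gripper_width: 0.0344
t 22.1 tcp [ 0.4515 -0.0989  0.0998] yaw -1.3309 R[2] [-1.      0.      0.0002] 
 sheet in rack x,y mm 9.177073009822877 0.3616862373136873 dyaw 0.0001 under 0.08886097904991133 F along,lat,z 0.5187269503246463 0.24991143696076115 0.17721140539622401 w 0.0344064650384772 tq [ 0.0361 -0.01    0.0197]
```

Forces are about zero. I'll retract straight up, then move back clear of the rack toward +y.

```bash
python3 -m pendant '[[0,0,0.3,0,0,0,160],[0,0,0.8,0,0,0,160],[0,0,1.5,0,0,0,160],[0,0,2,0,0,0,160],[0,0,2.5,0,0,0,160],[0,0,3,0,0,0,160],[0,0,3,0,0,0,160],[0,0,2,0,0,0,160]]'; python3 -m pendant '[[-0.3,2,0,0,0,0,160],[-0.6,4,0,0,0,0,160],[-0.7,4.5,0,0,0,0,160],[-0.7,4.5,0,0,0,0,160],[-0.7,4.5,0,0,0,0,160],[-0.7,4.5,0,0,0,0,160],[-0.3,3,0,0,0,0,160],[-0.1,1,0,0,0,0,160]]';python3 - <<'E'
from st import *
state()
a=snap('side','side8.png'); b=snap('top','top8.png')
S=[RK[0]+np.cos(RK[2])*.0096,RK[1]+np.sin(RK[2])*.0096,RK[2],.089]
overlay(a,None,None,'pics/ovs8.png',(190,290,290,410),6)
overlay(a,None,S,'pics/ovs8b.png',(190,290,290,410),6)
overlay(b,None,S,'pics/ovt8.png',(165,250,310,450),5.5)
for n,i in(('top',b),('side',a)):
    W=cloud(i); c,sn=np.cos(S[2]),np.sin(S[2]); d=W-[S[0],S[1],0]; x=d[...,0]*c+d[...,1]*sn; y=-d[...,0]*sn+d[...,1]*c
    m=(abs(x)<.06)&(abs(y)<.046)&(W[...,2]>.08)&(W[...,2]<.11)
    A=np.c_[x[m],y[m],np.ones(m.sum())]; z=W[...,2][m]
    for _ in range(5):
        p=np.linalg.lstsq(A,z,rcond=None)[0]; k=abs(z-A@p)<.005; A,z=A[k],z[k]
    print(n,m.sum(),len(z),'slopes',p)
for t in ['cot_jar','timer','solder_spool']: print(t,find_in('top',t)[:1])
E
```

```text
clock: 22.9
eef_pos: [0.4522, -0.0991, 0.254]
orientation: [0.558, 0.437, 0.555, -0.436]
force: [1.0, 0.5, -0.6]
gripper_width: 0.0342
clock: 23.7
eef_pos: [0.4098, 0.1836, 0.2515]
orientation: [0.557, 0.436, 0.557, -0.435]
force: [0.2, -1.1, 0.2]
gripper_width: 0.0346
t 23.7 tcp [0.4098 0.1836 0.2515] yaw -1.3273 R[2] [-1.      0.0011 -0.0004] 
 sheet in rack x,y mm -275.0854319246685 27.442878526422124 dyaw 0.0037 under 0.24063106025034334 F along,lat,z 1.1647375057402978 -0.03290230466606757 0.16967663126518992 w 0.03459412506328191 tq [-0.0093  0.03   -0.003 ]
top 819 643 slopes [0.0106 0.0051 0.0951]
side 421 365 slopes [0.0003 0.0096 0.0927]
cot_jar [{'box': [184.8, 214.2, 21.5, 17.0], 'conf': 0.66}]
timer [{'box': [440.5, 227.0, 23.7, 13.0], 'conf': 0.57}]
solder_spool [{'box': [365.1, 154.8, 22.4, 20.2], 'conf': 0.81}]
```

View pics/ovs8.png

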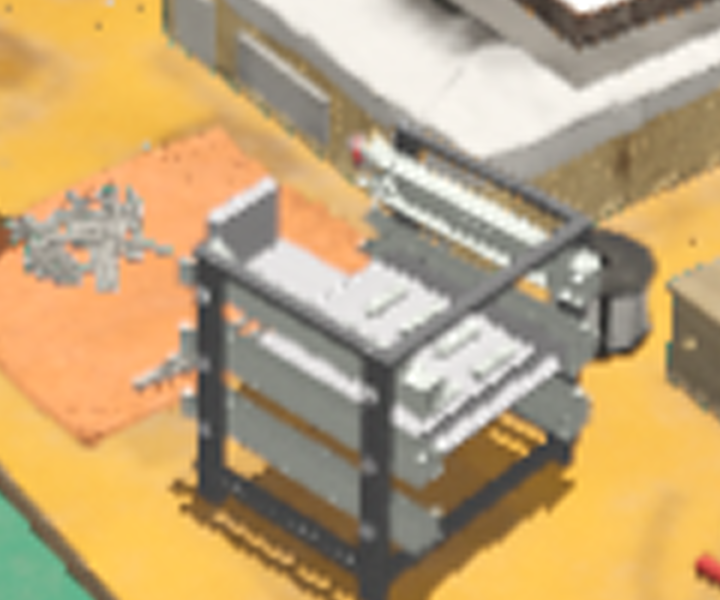

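View pics/ovs8b.png

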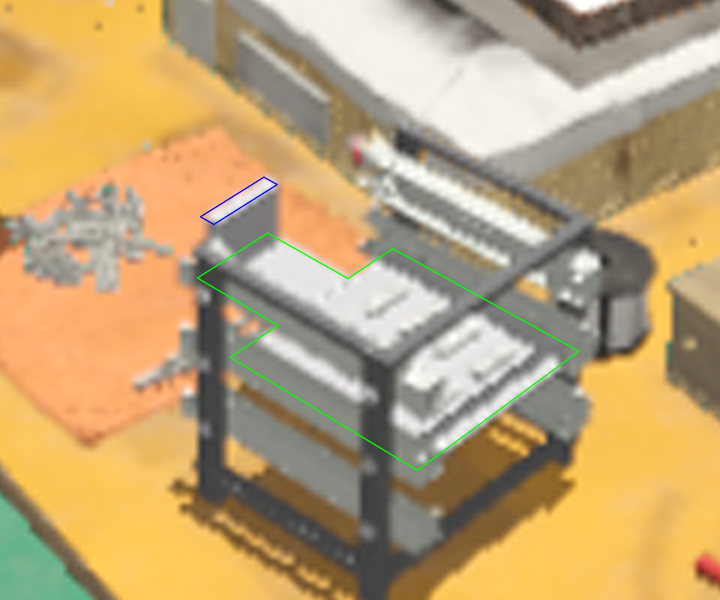

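View pics/ovt8.png

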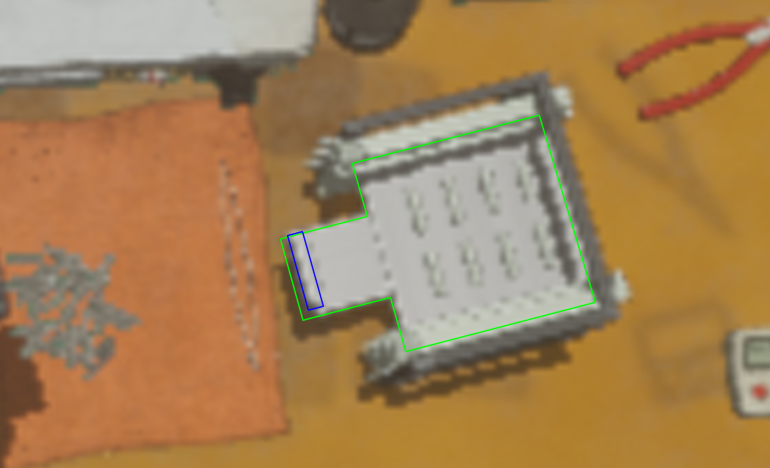

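```bash
python3 - <<'E'
from h import *
a=np.load('pics/top0.npz')['color'].astype(int);b=np.load('pics/top8.npz')['color'].astype(int)
for n,(r0,r1,c0,c1) in dict(timer=(222,244,438,466),jar=(210,235,182,208),spool=(153,177,362,390)).items():
    print(n,np.abs(a-b)[r0:r1,c0:c1].mean())
print(sense()['joint_velocities'],sense()['force'])
close_job()
E
```

```text
timer 3.4756493506493507
jar 2.898974358974359
spool 3.7604166666666665
[-0.00865194 -0.00092364  0.00209538  0.00428527  0.00035247  0.00296989] [ 0.53731584 -0.17299094 -0.49344267]
the job is handed in; nothing more can be done
```

The sheet is lying on the middle pair of runners, against the back stops and released. I handed the job in at about 24 s.

- **Sliding in:** I gripped the pull block, lined the sheet up with the rack and slid it in above the lips. It stopped at rack x ≈ +9.6 mm, which puts the stop face at about 74.5 mm. The wrist force rose to about 15 N there (the limit is 20 N), and I eased it off before lowering.
- **Setting down:** The sheet came to rest with its underside at 0.089 m. That is the ledge height I measured; resting on the lips would have read about 0.094 m.
- **Last checks:** After letting go, both camera views show the sheet inside the middle channels with its front down. The jar, timer and reel look unchanged from the start, and the arm is clear of everything.
- **Disagreements:**
  - My estimate from the runner mouths was a stop about 5 mm deeper than where the sheet met it. That is within camera error.
  - The side camera shows the sheet level, but the top camera shows it about 0.6° lower at the front. That is probably noise, and it leans the opposite way to a sheet resting on the lips.

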